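Hang rinsed finish bottles on the drying rack

ROBOT

A 6-joint arm with a two-finger parallel gripper is mounted at the origin on the work surface. World frame = base frame: x ahead of the robot, y to its left, z up, the work surface at z = 0. Lengths are in m, angles in rad, forces in N, time in s.
With the tool pointing down it reaches from about 0.2 to 0.875 m from the base axis. Payload 3.4 kg.
Tool frame: the origin (TCP) lies between the finger pads; the fingertips stand 25 mm ahead of it and the grasp point (between the pads) lies 6 mm ahead of it (r.nose_length is the z of the fingertips in the tool frame, in m); z points along the fingers, y is the line along which they close (so a half turn about z gives the same grasp; the last joint's range is limited). The gripper opens to 94 mm and grips with 3 to 60 N. Pads are 16 mm wide; open, the fingers measure 119 mm over their backs; the gripper's body (75 mm by 177 mm) begins 78 mm behind the grasp point.
Start: joints at [-1.445, 0.276, 1.505, -0, 1.361, -0.121], TCP at [0.14, -0.558, 0.197] pointing down, gripper open.
Joint ranges: [-2.89, 2.89], [-0.75, 2.08], [0.22, 2.7], [-1.18, 4.32], [0.11, 2.71], [-2.7, 2.7]. Speed limits (rad/s): [2.57, 2.57, 3.14, 3.14, 3.14, 3.14].

INTERFACE

Orientations are given as a unit quaternion [w, x, y, z].
In Python, from plant import r, gripper_to, inverse_kinematics, vision, models, telemetry gives the robot as it stands. Calls block until the motion is done:
- r.move_to(position, orientation): joint-space move of the TCP to a pose.
- r.move_l(position, rot=None, vel=0.15, guard=None): straight line of the TCP; rot=None keeps the orientation; vel is the mean speed in m/s. With guard (N) it stops when the force on the tool has changed by that much, and returns True; else False.
- r.movej(angles): joint-space move.
- gripper_to(opening, f_grip=None): finger opening in m; f_grip is the grip in N (None keeps the last); returns when the fingers have stopped.
- r.hold(seconds).
- inverse_kinematics(position, orientation): joint angles nearest the present ones, or None.
- vision.snapshot(name): name is "side" or "top"; returns the picture (480x640x3 uint8, red, green, blue); there is no depth.
- vision.get_calibration(name): a dict with "fx", "fy", "cx", "cy" (pixels), "position" and "orientation" of the camera in the world. Camera axes: x right, y down, z forward; pixel columns grow to the right and rows downward; lengths in m; the calibration is good to about 2 mm. A picture is of the moment at which its call begins. get_calibration takes no time and is no camera call.
A pose or a line that the arm cannot do raises r.PlanningError and nothing moves.
- r.sign_off(): hands the job in; it is judged then, once.
Trained networks look in the newest picture that a camera, given by its name, has taken for a name from the list of things; names that differ only in an ending like _2 or _b are one class to them, and where a whole thing is asked for, a point or a joint stands for the part that bears it (a point fixed in the world has none). Each returns a list of dicts, best first, with "score" (0 to 1); they miss things now and then, are a little off and sometimes report something else, mostly with a low value. They report only what shows in the picture. A call takes as long as a camera call. They do not tell look-alikes from the thing itself.
- models.boxes_of(thing, camera): "at" ([x, y, z] in m, in world coordinates, good to about 4 mm: the middle of the surface that is visible of it).
- models.regions_of(thing, camera): "pixels" (480x640 bool, what is visible of it).
- models.mark_of(thing, camera): "at" ([x, y, z] in m, in world coordinates, good to about 4 mm: a listed point, or the origin of a listed thing).
Readings, each from a call of its own:
- telemetry.current_t(): time.
- telemetry.current_joints(): joint angles.
- telemetry.current_dq(): joint speeds.
- telemetry.current_joint_efforts(): joint torques, N m.
- telemetry.current_ee_pos(): TCP position.
- telemetry.current_tool_rot(): TCP orientation.
- telemetry.current_wrist_force(): force on the tool from outside, world axes, zero at the start.
- telemetry.current_torque(): the same for the moment, N m.
- telemetry.current_opening(): finger opening in m.
- telemetry.current_finger_force(): force on a finger pad.
Only numpy, scipy, OpenCV 4.12 (cv2) and the standard library are available. Lean on these libraries where they do the work, as an engineer would, in place of code of your own. Each camera call takes 0.05 s, during which the arm holds its last target. There are 200 camera calls.

TASK

Hang the two rinsed bottles, the white one and the amber one, upside down on the two tall thin dowels of the drying rack, one on each dowel in whichever way you like. Slide each neck over its dowel and lower the bottle in the hand until it is fully home, its base resting on the dowel's tip, then let go; do not drop it on. Leave the cup that is already drying, the oil tin, the walnut offcut and the spanner where they are.

Things in the scene. Friction and masses are not known exactly. Their poses are not given: they have to be found in the camera images.
- bottle_white_c (a point): Centre, half-way along on the axis, of the white bottle with a green label: stiff, empty, open, 125 mm long, about 40 g. x axis along the bottle towards its mouth, y across its 54 mm width, z across its 40 mm thickness. At the start it lies on a broad face on the bench, z up, centre 20 mm above the bench, mouth turned towards the robot's side of the bench to within 60 degrees.
- bottle_white_mouth (a point): Middle of the white bottle's open mouth, 62.5 mm ahead of its centre. The 54 x 40 mm body ends 32.5 mm ahead of the centre, then a shoulder and a round neck, 28 mm outside and 22 mm inside, 20 mm long. Hollow throughout; the closed base, 62.5 mm behind the centre, is 4 mm thick.
- bottle_amber_c (a point): Centre, half-way along on the axis, of the amber-brown bottle with a paper label: stiff, empty, open, 125 mm long, about 40 g. x axis along the bottle towards its mouth, y across its 54 mm width, z across its 40 mm thickness. At the start it lies on a broad face on the bench, z up, centre 20 mm above the bench, mouth turned towards the robot's side of the bench to within 60 degrees.
- bottle_amber_mouth (a point): Middle of the amber bottle's open mouth, 62.5 mm ahead of its centre. The 54 x 40 mm body ends 32.5 mm ahead of the centre, then a shoulder and a round neck, 28 mm outside and 22 mm inside, 20 mm long. Hollow throughout; the closed base, 62.5 mm behind the centre, is 4 mm thick.
- dowel_1_tip (a point): Top of one tall thin dowel of the rack: a fixed upright wooden peg, 10 mm in diameter with a round tip, 135 mm above the rack's board, 156 mm above the bench. A bottle fully home hangs mouth down with the inside of its base on this tip: its centre 58.5 mm below the tip, its mouth 14 mm above the board. The loose neck lets it lean by up to some 14 degrees.
- dowel_2_tip (a point): Top of the other tall thin dowel, the same as the first.
- rack: Drying rack, fixed: plywood board 310 x 155 mm (x, y), its top 21 mm above the bench, in a flat metal drip tray 335 x 180 mm. Origin at the centre of its underside, x along its length. Four pegs stand at (-108,-31), (-36,31), (36,-31), (108,31) mm in its frame: two tall dowels and two short thick stubs, in any order.
- stub_cup_top (a point): Top of the short thick dark stub that the drying cup stands over: 28 mm diameter, 50 mm above the board.
- stub_free_top (a point): Top of the empty short thick dark stub, same size: for a cup, too thick for a bottle's neck.
- cup: Aluminium mixing cup, loose, already drying mouth down over its stub: 66 mm diameter at the rim, 85 mm tall, origin at the centre of its rim on the board, z up. Leave it.
- oil_tin: Oil tin with red band and black cap, loose, upright on the bench close in front of the amber bottle's mouth: 60 mm diameter, 110 mm tall with its cap, origin at the centre of its underside. Leave it.
- walnut: Dark walnut offcut, loose, a block standing on the bench close in front of the white bottle's mouth: 48 x 48 x 75 mm tall, origin at the centre of its underside. Leave it.
- spanner: Flat steel spanner, loose, 140 mm long, lying along its x axis on the bench, under 15 mm high. Leave it.
Not all that is in view belongs to the job. Leave any blue look-alike of the part that bears bottle_white_c alone.

How it is judged:
By the outcome, as a careful person would: the job done as asked, in the order asked, and still so for the second after the job is handed in, with the robot touching nothing.
It also fails if it takes over 72 s, if anything falls off the work surface, if the arm or the gripper's body presses on something with over 40 N, if the wrist force passes 120 N, or if a joint passes its speed limit or range.

## Working session

There is one attempt and no reset: what is moved stays moved. The work goes in short steps, each a Python script; the robot and the scene stay as the last script left them, time stands still between calls to the robot, and variables do not carry over. Pictures are saved under pics/ and viewed, at most 10 in all, crops included, and the job is handed in when it is done.

```bash
ls; mkdir -p pics; python3 - <<'E'
from plant import r, gripper_to, inverse_kinematics, vision, models, telemetry
import cv2,numpy as np
for c in ("top","side"):
    im=vision.snapshot(c); cv2.imwrite(f"pics/{c}0.png",im[:,:,::-1])
    k=vision.get_calibration(c); print(c,k)
    for n in ["bottle_white_c","bottle_white_mouth","bottle_amber_c","bottle_amber_mouth","dowel_1_tip","stub_cup_top","stub_free_top","cup","oil_tin","walnut","spanner","rack"]:
        print(n,[(np.round(d["at"],3).tolist(),round(d["score"],2)) for d in models.mark_of(n,c)][:4])
print(telemetry.current_t())
E
```

```text
pics
top {'fx': 442.8808651730762, 'fy': 442.8808651730762, 'cx': 319.36372404693867, 'cy': 238.52153363501142, 'position': array([ 0.19698754, -0.0110287 ,  1.17878223]), 'orientation': array([ 0.07613802, -0.69338693,  0.712587  , -0.07508218])}
bottle_white_c [([0.547, -0.023, 0.017], 0.71), ([0.167, 0.315, 0.02], 0.68)]
bottle_white_mouth [([0.488, -0.018, 0.018], 0.96), ([0.187, 0.253, 0.019], 0.68), ([0.492, -0.319, 0.016], 0.65)]
bottle_amber_c [([0.492, -0.318, 0.015], 0.66), ([0.566, 0.256, 0.156], 0.52)]
bottle_amber_mouth [([0.449, -0.368, 0.018], 0.98)]
dowel_1_tip [([0.57, 0.255, 0.161], 0.68), ([0.421, -0.398, -0.001], 0.6)]
stub_cup_top []
stub_free_top [([0.43, 0.267, 0.069], 0.7)]
cup [([0.647, 0.306, 0.02], 0.75)]
oil_tin [([0.423, -0.399, -0.001], 0.72)]
walnut [([0.446, -0.019, 0.002], 0.74)]
spanner [([0.628, -0.182, -0.0], 0.67)]
rack [([0.539, 0.287, -0.002], 0.59)]
side {'fx': 470.536213064366, 'fy': 470.536213064366, 'cx': 320.54470025285843, 'cy': 236.0664936012148, 'position': array([0.08993874, 0.68735505, 0.93171853]), 'orientation': array([ 0.07927436, -0.19495624,  0.90550699, -0.36846265])}
bottle_white_c [([0.166, 0.314, 0.018], 0.98), ([0.548, -0.02, 0.02], 0.94), ([0.649, 0.309, 0.019], 0.48)]
bottle_white_mouth [([0.483, -0.017, 0.015], 0.97), ([0.188, 0.254, 0.018], 0.57)]
bottle_amber_c [([0.492, -0.32, 0.021], 0.91), ([0.449, -0.366, 0.023], 0.68)]
bottle_amber_mouth [([0.45, -0.366, 0.026], 0.7)]
dowel_1_tip [([0.572, 0.256, 0.157], 0.67), ([0.492, -0.32, 0.022], 0.42)]
stub_cup_top []
stub_free_top [([0.428, 0.266, 0.07], 0.62)]
cup [([0.649, 0.31, 0.021], 0.78)]
oil_tin [([0.424, -0.4, -0.003], 0.78)]
walnut [([0.446, -0.021, -0.001], 0.73)]
spanner [([0.631, -0.18, 0.002], 0.58)]
rack [([0.535, 0.287, -0.001], 0.83)]
1.3
```

View pics/top0.png

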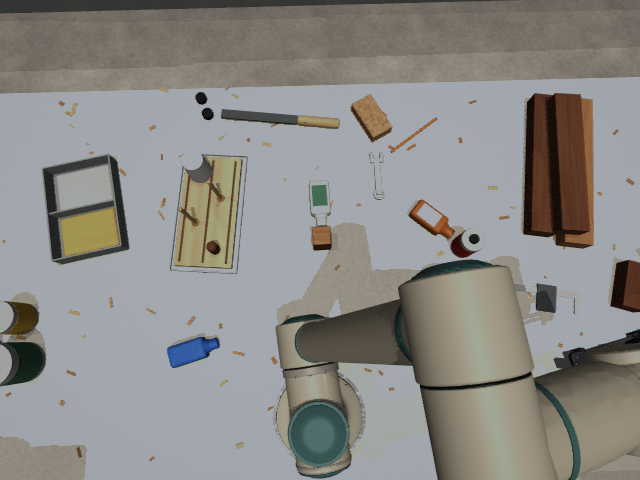

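View pics/side0.png

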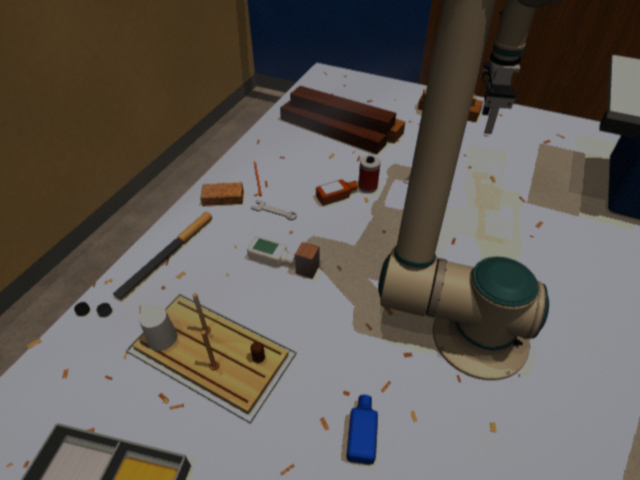

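The top view shows the white bottle at (320,200) with the walnut at (321,237), and the amber bottle at (430,215) with the tin at (467,242). The rack is near (210,215), with dowel tips at about (182,208) and (208,180), the cup at (198,167) and the free stub at (213,247). The blue look-alike is at (193,350). The side view agrees. Next I'll fit the rack, check the tip projections and test reachability.

```bash
cat > h.py <<'E'
from plant import r, gripper_to, inverse_kinematics, vision, models, telemetry
import numpy as np, cv2
from scipy.spatial.transform import Rotation as Ro
P=np.array([[-108,-31],[-36,31],[36,-31],[108,31],[0,0]])/1e3
M=np.array([[.429,.2665],[0,0],[.571,.2555],[.648,.308],[.537,.287]])
i=[0,2,3,4]
a,b=P[i]-P[i].mean(0),M[i]-M[i].mean(0)
yaw=np.arctan2((a[:,0]*b[:,1]-a[:,1]*b[:,0]).sum(),(a*b).sum())
R2=np.array([[np.cos(yaw),-np.sin(yaw)],[np.sin(yaw),np.cos(yaw)]])
F=(P-P[i].mean(0))@R2.T+M[i].mean(0)
D={1:np.r_[F[2],.156],2:np.r_[F[1],.156]}
B={'white':((.5475,-.0215,.02),(.4855,-.0175)),'amber':((.492,-.319,.02),(.4495,-.367))}
def proj(p,c):
    k=vision.get_calibration(c); q=k['orientation']
    v=Ro.from_quat(np.r_[q[1:],q[0]]).inv().apply(np.atleast_2d(p)-k['position'])
    return np.c_[k['fx']*v[:,0]/v[:,2]+k['cx'],k['fy']*v[:,1]/v[:,2]+k['cy']]
def ray_at(uv,c,z):
    k=vision.get_calibration(c); q=k['orientation']
    v=Ro.from_quat(np.r_[q[1:],q[0]]).apply([(uv[0]-k['cx'])/k['fx'],(uv[1]-k['cy'])/k['fy'],1])
    return k['position']+v*(z-k['position'][2])/v[2]
def lying(n):
    c,m=map(np.array,B[n]); x=np.r_[m-c[:2],0]; x/=np.linalg.norm(x); z=np.array([0,0,1.])
    return c,np.c_[x,np.cross(z,x),z]
def hung(c,a):
    x=np.array([0,0,-1.]); z=-np.array([np.cos(a),np.sin(a),0])
    return np.array(c),np.c_[x,np.cross(z,x),z]
def tcp(pose,th,s,g=(-.02,0,.005)):
    c,R=pose; tz=np.array([np.sin(th),0,-np.cos(th)]); ty=np.array([0,s,0.])
    T=R@np.c_[np.cross(ty,tz),ty,tz]; p=c+R@np.array(g)-.006*T[:,2]
    return p,Ro.from_matrix(T).as_quat()[[3,0,1,2]]
E
python3 - <<'E'
from h import *
print(np.degrees(yaw),((F-M)[i]*1e3).round(1).tolist(),D)
for c in("top","side"): print(c,proj(np.array([D[1],D[2]]),c).round(1).tolist())
for th in(15,30,40):
  t=np.radians(th)
  for n in B:
    c,R=lying(n)
    for s in(1,-1):
      q=[inverse_kinematics(*tcp((c+[0,0,h],R),t,s)) for h in(0,.1,.22)]
      print(th,n,s,[None if x is None else np.round(x,2).tolist() for x in q])
  for d in D:
    for s in(1,-1):
      ok=[]
      for a in range(-60,105,15):
        q=[inverse_kinematics(*tcp(hung(D[d]-[0,0,.0585-h],np.radians(a)),t,s)) for h in(0,.08,.15)]
        if all(x is not None for x in q): ok.append((a,np.round(q[0],2).tolist()))
      print(th,d,s,*ok,sep='\n  ')
E
```

```text
-5.150963796082836 [[-1.4, 0.1], [0.1, -1.8], [0.3, 1.0], [1.0, 0.8]] {1: array([0.57105357, 0.25366983, 0.156     ]), 2: array([0.50491071, 0.32188362, 0.156     ])}
top [[208.4, 180.7], [179.3, 207.6]]
side [[194.3, 292.8], [202.3, 329.9]]
15 white 1 [[-0.15, 0.55, 1.52, -0.02, 1.33, 1.5], [-0.15, 0.47, 1.4, -0.02, 1.53, 1.49], [-0.15, 0.41, 1.2, -0.02, 1.79, 1.49]]
15 white -1 [[-0.15, 0.55, 1.52, -0.02, 1.33, -1.65], [-0.15, 0.47, 1.4, -0.02, 1.53, -1.65], [-0.15, 0.41, 1.2, -0.02, 1.79, -1.66]]
15 amber 1 [[-0.49, 0.48, 1.66, -0.29, 1.08, 0.39], [-0.49, 0.39, 1.53, -0.26, 1.29, 0.32], [-0.49, 0.32, 1.34, -0.25, 1.55, 0.25]]
15 amber -1 [None, None, None]
15
  1
  1
  (-60, [0.91, 0.81, 1.58, -1.11, 1.63, -2.26])
  (0, [0.74, 0.64, 2.54, 3.88, 1.34, -1.54])
  (45, [-0.33, 0.66, 2.58, 2.05, 1.35, -1.66])
  (60, [-0.42, 0.62, 2.35, 1.63, 1.3, -1.4])
  (75, [-0.41, 0.65, 2.11, 1.33, 1.38, -1.19])
  (90, [-0.36, 0.72, 1.87, 1.13, 1.53, -1.05])
15
  1
  -1
  (-60, [0.91, 0.81, 1.58, -1.11, 1.63, 0.88])
  (0, [0.74, 0.64, 2.54, 3.88, 1.34, 1.6])
  (45, [-0.33, 0.66, 2.58, 2.05, 1.35, 1
[... 3063 characters left out ...]
26, 0.87, -0.64])
  (75, [-0.25, 0.38, 1.98, 1.05, 1.08, -0.66])
  (90, [-0.23, 0.48, 1.8, 0.89, 1.28, -0.69])
40
  1
  -1
  (-60, [0.8, 0.59, 1.57, -0.85, 1.39, 0.62])
  (-45, [0.82, 0.49, 1.76, -0.98, 1.18, 0.58])
  (-30, [0.81, 0.4, 1.95, -1.15, 0.95, 0.55])
40
  2
  1
  (-60, [0.94, 0.61, 1.52, -0.78, 1.49, -2.46])
  (30, [0.37, 0.14, 2.4, 2.72, 0.29, -1.27])
  (45, [0.1, 0.16, 2.38, 1.82, 0.52, -0.77])
  (60, [-0.06, 0.22, 2.27, 1.41, 0.77, -0.69])
  (75, [-0.12, 0.31, 2.13, 1.15, 0.98, -0.68])
  (90, [-0.13, 0.4, 1.95, 0.97, 1.18, -0.7])
40
  2
  -1
  (-60, [0.94, 0.61, 1.52, -0.78, 1.49, 0.68])
  (-45, [0.98, 0.52, 1.71, -0.9, 1.29, 0.63])
  (-30, [0.99, 0.43, 1.89, -1.05, 1.08, 0.6])
```

```bash
python3 - <<'E'
import cv2,numpy as np
t=cv2.imread('pics/top0.png')[140:280,160:260]; s=cv2.imread('pics/side0.png')[280:420,120:300]
cv2.imwrite('pics/crop0.png',np.hstack([cv2.resize(x,None,fx=2.8,fy=4) if 0 else cv2.resize(x,None,fx=2.8,fy=2.8,interpolation=cv2.INTER_CUBIC) for x in(t,s)]))
E
```

```text
(no output)
```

View pics/crop0.png

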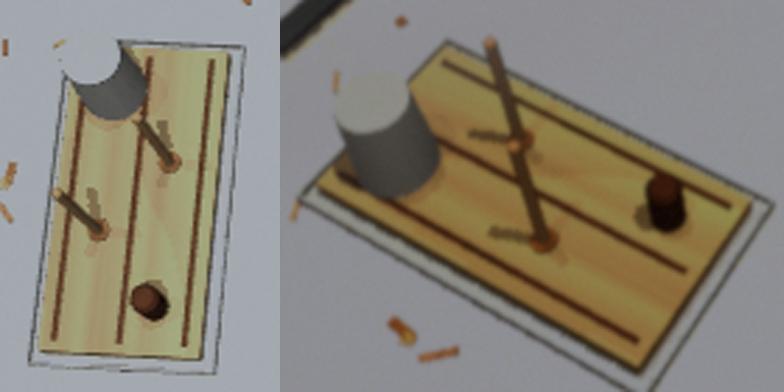

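Rack fit residuals are under 2 mm. In the crop the actual tips read (209.6,183) and (180.4,209) in top, and (194.6,295) and (203.2,332) in side, all 1–2 px from the prediction. I'll refine with my own rays, then pick the white bottle for dowel 2 (approach yaw 60°, tilt 30°).

```bash
python3 - <<'E'
from h import *
for d,t,s in((1,(209.6,183.2),(194.6,295)),(2,(180.4,208.9),(203.2,331.8))):
    print(d,ray_at(t,'top',.153).round(4),ray_at(s,'side',.153).round(4),D[d].round(4))
th=np.radians(30); c,R=lying('white')
r.move_to(*tcp((c+[0,0,.18],R),th,1)); gripper_to(.094)
p,q=tcp((c+[0,0,.06],R),th,1); r.move_to(p,q)
r.move_l(tcp((c,R),th,1)[0],vel=.1,guard=8)
gripper_to(0.03,15); print(telemetry.current_opening(),telemetry.current_finger_force(),telemetry.current_ee_pos(),tcp((c,R),th,1)[0])
r.move_l(tcp((c+[0,0,.22],R),th,1)[0],vel=.15)
print(telemetry.current_opening(),telemetry.current_t())
cv2.imwrite('pics/side1.png',vision.snapshot('side')[:,:,::-1])
E
```

```text
1 [0.5657 0.2514 0.153 ] [0.569  0.2565 0.153 ] [0.5711 0.2537 0.156 ]
2 [0.5025 0.3201 0.153 ] [0.5025 0.3234 0.153 ] [0.5049 0.3219 0.156 ]
0.05335210080275141 14.904307998949662 [ 0.57051761 -0.02287676  0.03033081] [ 0.57045228 -0.02298079  0.03019615]
0.053627554967542554 7.6083
```

View pics/side1.png

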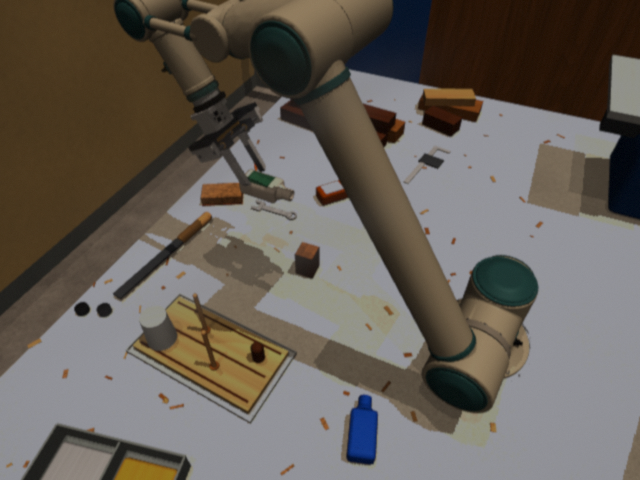

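The white bottle is held at (265,185) and the walnut hasn't moved (307,260). I'll use dowel 1 at about (0.569,0.254) and dowel 2 at about (0.503,0.322), then swing above dowel 2.

```bash
cat >> h.py <<'E'
D={1:np.array([.569,.254,.156]),2:np.array([.503,.322,.156])}
th=np.radians(30)
def rel(n,d,h,a=np.radians(60)): return tcp(hung(D[d]-[0,0,.0585-h],a),th,1)
E
python3 - <<'E'
from h import *
p,q=rel('white',2,.17)
try: r.move_l(p,q,vel=.12); print('line')
except r.PlanningError as e:
    print(e)
    try:
        p1=p.copy(); p1[1]-=.2; p1[2]+=.05; r.move_l(p1,q,vel=.1); print('first ok'); r.move_l(p,vel=.12); print('via')
    except r.PlanningError as e: print(e)
print(telemetry.current_t(),telemetry.current_joints(),telemetry.current_ee_pos(),p)
for c in('side','top'): cv2.imwrite(f'pics/{c}2.png',vision.snapshot(c)[:,:,::-1])
E
```

```text
line
10.6917 [-0.17270878 -0.00931312  2.14390416  1.25766031  1.02493228 -0.38126371] [0.49801842 0.31309793 0.29078119] [0.49790192 0.31316987 0.2905    ]
```

View pics/side2.png

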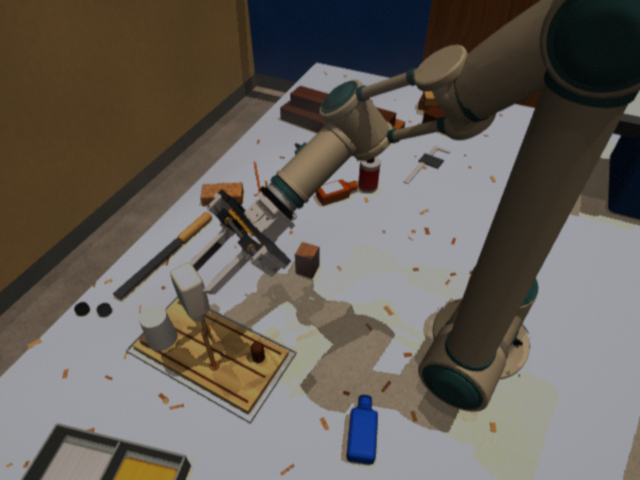

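The bottle is upright at (190,295) with its mouth just above dowel 2's tip at (203,328), which looks aligned. Lowering under guard.

```bash
cat >> h.py <<'E'
def lower(d):
    f0=telemetry.current_wrist_force()
    p,_=rel(0,d,.012); z0=rel(0,d,0)[0][2]
    hit=r.move_l(p,vel=.08,guard=4)
    if not hit:
        p=p-[0,0,.027]; hit=r.move_l(p,vel=.02,guard=4)
    e=telemetry.current_ee_pos(); print('hit',hit,'dz mm',(e[2]-z0)*1e3,'F',telemetry.current_wrist_force()-f0,'op',telemetry.current_opening(),telemetry.current_t())
    cv2.imwrite(f'pics/low{d}.png',vision.snapshot('side')[:,:,::-1])
E
python3 - <<'E'
from h import *
lower(2)
E
```

```text
hit True dz mm 1.89504903902947 F [1.03214899 1.84244263 1.75595847] op 0.053199134536259914 13.625
```

```bash
python3 -c "
import cv2
cv2.imwrite('pics/low2c.png',cv2.resize(cv2.imread('pics/low2.png')[180:420,100:340],None,fx=2.3,fy=2.3))"
```

```text
(no output)
```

View pics/low2c.png

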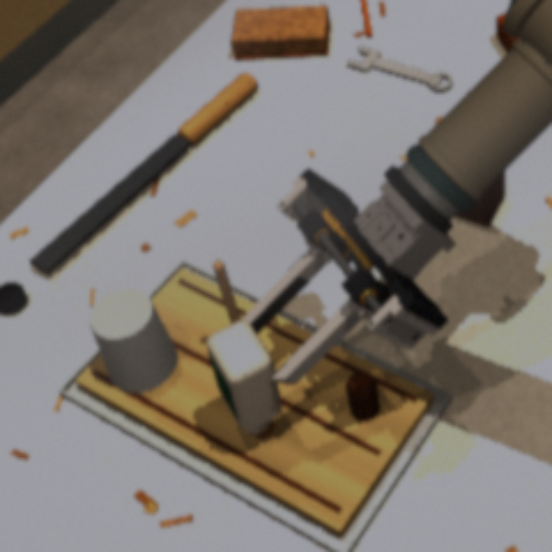

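The bottle is on the dowel at (245,380) in the crop, and contact came within 2 mm of the expected height. I'll confirm with a small push, release, back out along the tool axis and go for the amber bottle.

```bash
cat >> h.py <<'E'
def release(d):
    e=telemetry.current_ee_pos()
    hit=r.move_l(e-[0,0,.006],vel=.015,guard=5)
    e2=telemetry.current_ee_pos(); print('confirm',hit,(e2-e)*1e3,telemetry.current_wrist_force())
    gripper_to(.066); w=telemetry.current_tool_rot()
    tz=Ro.from_quat(np.r_[w[1:],w[0]]).apply([0,0,1])
    r.move_l(e2-.09*tz,vel=.08)
    e3=telemetry.current_ee_pos(); r.move_l(e3+[0,0,.12],vel=.2)
    print(telemetry.current_t())
E
python3 - <<'E'
from h import *
release(2)
cv2.imwrite('pics/side3.png',vision.snapshot('side')[:,:,::-1])
for n in("bottle_amber_c","bottle_amber_mouth","bottle_white_c"):
    print(n,[(np.round(d["at"],3).tolist(),round(d["score"],2)) for d in models.mark_of(n,'side')][:4])
E
```

```text
confirm True [ 0.36605042  0.76620497 -0.34173118] [-1.32248029 -0.43883032  3.05106192]
16.3917
bottle_amber_c [([0.493, -0.32, 0.022], 0.68)]
bottle_amber_mouth [([0.449, -0.366, 0.026], 0.51)]
bottle_white_c [([0.165, 0.313, 0.017], 0.86), ([0.507, 0.318, 0.095], 0.61)]
```

View pics/side3.png

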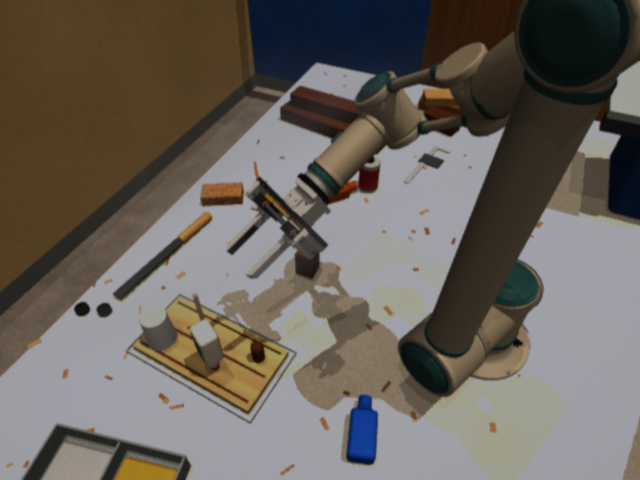

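The white bottle hangs on dowel 2 at (207,345), with its measured centre height 0.095 m against 0.0975 m expected. Now the amber bottle.

```bash
python3 - <<'E'
from h import *
c,R=lying('amber')
p,q=tcp((c+[0,0,.22],R),th,1)
try: r.move_l(p,q,vel=.18)
except r.PlanningError as e: print(e); r.move_to(p,q)
gripper_to(.094)
r.move_l(tcp((c+[0,0,.05],R),th,1)[0],vel=.15)
r.move_l(tcp((c,R),th,1)[0],vel=.08,guard=8)
gripper_to(0.03,15); print(telemetry.current_opening(),telemetry.current_ee_pos(),tcp((c,R),th,1)[0])
r.move_l(p,vel=.15)
print(telemetry.current_opening(),telemetry.current_t())
p,q=rel('amber',1,.17)
try: r.move_l(p,q,vel=.12); print('line')
except r.PlanningError as e: print(e)
print(telemetry.current_t(),telemetry.current_ee_pos(),p,telemetry.current_opening())
cv2.imwrite('pics/side4.png',vision.snapshot('side')[:,:,::-1])
E
```

```text
0.05337722977472957 [ 0.50722965 -0.30180234  0.03031307] [ 0.50724694 -0.30177993  0.03019615]
0.05364398504381259 24.8167
line
29.5583 [0.56397866 0.24510139 0.29058453] [0.56390192 0.24516987 0.2905    ] 0.05351608628345154
```

View pics/side4.png

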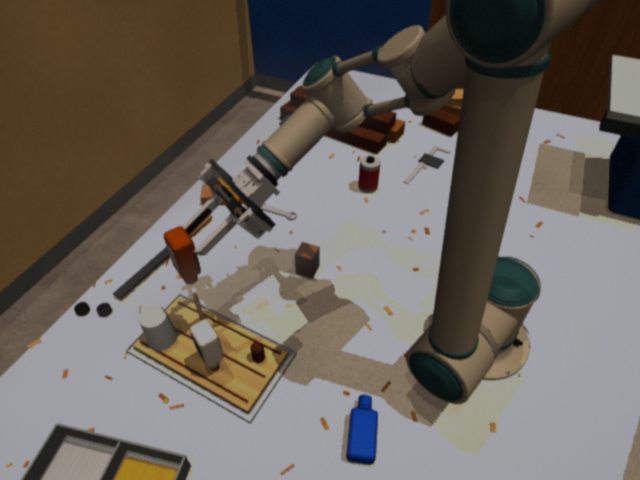

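The amber bottle is upright at (183,255) with its mouth (194,283) just above dowel 1's tip. Lowering.

```bash
python3 - <<'E'
from h import *
lower(1)
E
```

```text
hit True dz mm 1.2159465361802484 F [-0.51426533  0.50800439  3.57081754] op 0.05378874898332204 32.4583
```

```bash
python3 - <<'E'
from h import *
release(1)
cv2.imwrite('pics/side5.png',vision.snapshot('side')[:,:,::-1])
vision.snapshot('top')
for n in("bottle_amber_c","bottle_white_c","oil_tin","walnut","cup","spanner"):
    for c in('side','top'): print(n,c,[(np.round(d["at"],3).tolist(),round(d["score"],2)) for d in models.mark_of(n,c)][:3])
E
```

```text
confirm True [ 0.58970606  0.91964492 -0.57406989] [ 0.40804962 -0.36259208  2.64770392]
35.2417
bottle_amber_c side [([0.572, 0.254, 0.098], 0.71)]
bottle_amber_c top [([0.57, 0.257, 0.095], 0.75)]
bottle_white_c side [([0.165, 0.312, 0.019], 0.82), ([0.506, 0.319, 0.096], 0.56)]
bottle_white_c top [([0.502, 0.318, 0.099], 0.98), ([0.171, 0.315, 0.022], 0.63), ([0.574, 0.251, 0.034], 0.36)]
oil_tin side [([0.421, -0.398, -0.001], 0.85)]
oil_tin top [([0.418, -0.397, 0.001], 0.88)]
walnut side [([0.449, -0.022, 0.001], 0.57)]
walnut top [([0.447, -0.016, 0.002], 0.62), ([0.505, 0.325, 0.032], 0.54)]
cup side [([0.647, 0.31, 0.023], 0.7)]
cup top [([0.647, 0.31, 0.02], 0.7)]
spanner side [([0.63, -0.178, 0.002], 0.6)]
spanner top [([0.626, -0.181, -0.003], 0.64)]
```

View pics/side5.png

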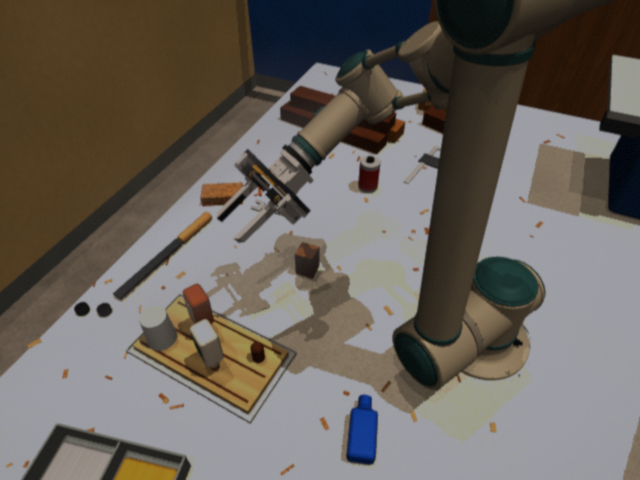

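Both bottles hang on their dowels, amber at (198,305) and white at (207,345). The other items haven't moved and the gripper is clear.

```bash
python3 -c "
from plant import r
print(r.sign_off())"
```

```text
the job is handed in; nothing more can be done
None
```

The white and amber bottles hang upside down and fully home on the two dowels, lowered in the hand and released with nothing else disturbed, and the job was handed in at about 36 s.

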